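# Tighten a bonding press crosswise

### The arm

A 6-joint arm with a two-finger parallel gripper is mounted at the origin on a cart in front of the work surface, level with it; the furniture and walls round the work are solid. World frame = base frame: x ahead of the robot, y to its left, z up, the work surface at z = 0. Lengths are in m, angles in degrees, forces in N, time in s.
With the tool pointing down it reaches from about 0.35 to 0.95 m from the base axis. Payload 17.4 kg.
Tool frame: the origin (TCP) lies on the centre line of the jaws, within the pads' length; the fingertips stand 17 mm ahead of it and the grasp point (between the pads) lies 2 mm behind it; z points along the fingers, y is the line along which they close (so a half turn about z gives the same grasp; the last joint's range is limited). The gripper opens to 93 mm and grips with 3 to 60 N. Pads are 15 mm wide; open, the fingers measure 128 mm over their backs; the gripper's body (75 mm by 188 mm) begins 65 mm behind the grasp point.
Start: joints at [71.803, 6.646, 82.598, -0, 90.757, -2.166], TCP at [0.186, 0.649, 0.236] pointing down, gripper open.
Joint ranges: [-162.19, 162.19], [-47.58, 125.68], [4.15, 143.07], [-65.23, 245.23], [0.69, 171.88], [-170.13, 170.13]. Speed limits (degrees/s): [108.29, 108.29, 127.2, 180, 180, 180].

### API

Orientations are given as a 3x3 rotation matrix whose columns are the frame's x, y, z axes.
In Python, from station import readout, vision, workorder gives the robot as it stands. The module is installed in compiled form; this text tells all that it offers.
- The arm moves only by the tool move_arm, never from a script. Its argument "deltas" is text: rows parted by semicolons, each of 7 numbers parted by spaces: the closure in counts, from 0 (fully open) to 255 (shut), then the shift along the tool's x, y, z in m, then the turn, a rotation vector about the tool's x, y, z in rad. In form: jaw dx dy dz wx wy wz; .... A call has 1 to 12 rows; each row is the pose to reach, as a shift and turn from the pose commanded when the call began, along the tool's axes at that moment; what a row does not reach only later rows make up. A row lasts 1/8 s, in which the tool goes at most 62.5 mm and 10.7 degrees, less where a joint would pass 70% of its speed; a pose out of reach is approached as far as the arm can. A call with a gripper value outside its range is refused whole. The fingers move at their own pace and stop on an object; the grip force is fixed at half the most. Time passes only in rows, so rows that repeat a pose let the fingers close. It gives the time, the measured TCP pose, the force, the opening and the grip force at its end, in the units of the state.
- readout.state(): the state, without advancing time (a new reading comes with each control period).
- vision.read_camera(name): name is "scene" or "side" or "wrist"; returns the picture (400x640x3 uint8, red, green, blue); there is no depth.
- vision.calibration(name): a dict with "camera_matrix" (3x3 intrinsics, pixels), "world_from_camera" (4x4, takes a point from camera to world coordinates). Camera axes: x right, y down, z forward; pixel columns grow to the right and rows downward; lengths in m; the calibration is good to about 2 mm. A picture is of the moment at which its call begins: read the wrist's pose just before it. calibration takes no time and is no camera call; for the wrist camera it gives the pose at the moment of the call.
- workorder.sign_off(): hands the job in; it is judged then, once.
The state is a dict: "time_s": time; "joint_pos": joint angles; "joint_vel": joint speeds; "effort": joint torques, N m; "position": TCP position; "eef_rot": TCP orientation; "force": force on the tool from outside, world axes, zero at the start; "ft_torque": the same for the moment, N m; "finger_gap": finger opening in m; "gripper_force": force on a finger pad.
Only numpy, scipy, OpenCV 4.12 (cv2) and the standard library are available. Lean on these libraries where they do the work, as an engineer would, in place of code of your own. Each camera call takes 0.05 s, during which the arm holds its last target. There are 200 camera calls.

### The job

A heat spreader is being glued under the plate of the little bonding press: tighten its four lever nuts clockwise, about half a turn each, in cross order (one, then the one diagonally opposite, then the other two). Turn each nut only until it is felt to be properly tight and stop there without forcing it, so that the plate is clamped level under all four nuts. Leave the things round the press where they stand.

Things in the scene. Friction and masses are not known exactly. Their poses are not given: they have to be found in the camera images.
- press: grey cast base of a small bonding press, 164 x 164 mm, fixed to the desk; origin at the centre of its underside, z up. A 10 mm wide rim runs round it, its top 37 mm above the desk. Four studs stand at x = +-50, y = +-50 mm in its frame.
- plate: loose aluminium pressing plate, 140 x 140 x 10 mm, with three low ribs, inside the rim; origin at the centre of its underside, z up. Light springs first hold it about 1.8 mm above four hard lands, one under each nut, whose height is uncertain by 0.9 mm either way.
- nut0: steel lever nut on the stud at the +x +y corner of the press (0 to 3 go clockwise seen from above: 0 and 2 are diagonal, 1 and 3 too). Origin on the stud axis at the nut's underside; its x axis points level along the lever, z up. Hub 18 mm wide and 27 mm tall, on a 20 mm spring washer that bears on the plate.
- grip0 (a point): centre of the black revolving knob, 20 mm across, 22 mm tall, at the end of nut0's lever, 34 mm out from the stud axis along the nut's x and 50 mm above its underside (about 93 mm above the desk). It spins freely on its upright pin, so a hand can hold it and carry it round. Each lever starts about a quarter turn before the outward diagonal and swings round outside the press.
- nut1: steel lever nut on the stud at the +x -y corner of the press (0 to 3 go clockwise seen from above: 0 and 2 are diagonal, 1 and 3 too). Origin on the stud axis at the nut's underside; its x axis points level along the lever, z up. Every nut tightens clockwise seen from above, roughly half a turn (1.8 to 3.8 rad, different each run), and goes down 1.2 mm per rad.
- grip1 (a point): centre of the knob on nut1's lever, as grip0. Force to carry any knob round, along its path: up to 1 N until the nut meets the plate, up to 2 N while the plate springs give, then rising steeply, about 14 N per rad. Properly tight: 4 to 6 N. Above 7 N the nut may be overtightened.
- nut2: steel lever nut on the stud at the -x -y corner of the press (0 to 3 go clockwise seen from above: 0 and 2 are diagonal, 1 and 3 too). Origin on the stud axis at the nut's underside; its x axis points level along the lever, z up. Every nut stays where it is left. It cannot be seen from its angle whether it is tight: feel it.
- grip2 (a point): centre of the knob on nut2's lever, as grip0. The lever's arm lies at least 12 mm below the knob's centre.
- nut3: steel lever nut on the stud at the -x +y corner of the press (0 to 3 go clockwise seen from above: 0 and 2 are diagonal, 1 and 3 too). Origin on the stud axis at the nut's underside; its x axis points level along the lever, z up. Numbered and built like the others.
- grip3 (a point): centre of the knob on nut3's lever, as grip0.
- relay: a clear plug-in relay, 22x28x40 mm high; stands by, to be left where it is. Origin at the centre of its underside.
- battery: a small block battery standing up, 18x32x49 mm high; stands by, to be left where it is. Origin at the centre of its underside.
- terminals: a white screw terminal strip, 19x40x14 mm high; stands by, to be left where it is. Origin at the centre of its underside.
- carton: a small upright carton, 60x36x85 mm high; stands by, to be left where it is. Origin at the centre of its underside.
- heat_sink: a black finned heat sink, 75x40x45 mm high; stands by, to be left where it is. Origin at the centre of its underside.
- tape: a roll of insulating tape lying flat, 65 mm across, 19 mm high; stands by, to be left where it is. Origin at the centre of its underside.

How it is judged (in metres and radians):
On the way, in this order (a step that is already met when the one before it is completed fails the run):
1. one nut is tight (presses on the plate with over 25 N), the other three not yet (((contact force between nut0 and plate above 25 N and contact force between each of nut1, nut2, nut3 and plate below 25 N) or (contact force between nut1 and plate above 25 N and contact force between each of nut0, nut2, nut3 and plate below 25 N) or (contact force between nut2 and plate above 25 N and contact force between each of nut0, nut1, nut3 and plate below 25 N) or (contact force between nut3 and plate above 25 N and contact force between each of nut0, nut1, nut2 and plate below 25 N))), for 0.2 s.
2. the diagonally opposite nut is tight too, the other two not yet (((contact force between each of nut0, nut2 and plate above 25 N and contact force between each of nut1, nut3 and plate below 25 N) or (contact force between each of nut1, nut3 and plate above 25 N and contact force between each of nut2, nut0 and plate below 25 N))), for 0.2 s.
3. a third nut is tight (((contact force between nut0 and plate below 25 N and contact force between each of nut1, nut2, nut3 and plate above 25 N) or (contact force between nut1 and plate below 25 N and contact force between each of nut0, nut2, nut3 and plate above 25 N) or (contact force between nut2 and plate below 25 N and contact force between each of nut0, nut1, nut3 and plate above 25 N) or (contact force between nut3 and plate below 25 N and contact force between each of nut0, nut1, nut2 and plate above 25 N))), for 0.2 s.
4. all four nuts are tight (contact force between each of nut0, nut1, nut2, nut3 and plate above 25 N), for 0.2 s.
At the end, for the whole second after the job is handed in: All four nuts press on the plate with more than 25 N each and the plate is level in the press within 0.006 rad (all of step 4 and angle between the z axis of plate and the z axis of press, either way round below 0.006 rad); the robot touches nothing.
It fails at once if a nut is overtightened: it presses on the plate with more than 80 N (contact force between any of nut0, nut1, nut2, nut3 and plate above 80 N).
It fails at once if a bystander is moved by more than 15 mm (distance of any of relay, battery, terminals, carton, heat_sink, tape from where it was at the start of the episode above 0.015 m).
It also fails if it takes over 72 s, if anything falls off the work surface, if the arm or the gripper's body presses on something with over 40 N, if the wrist force passes 120 N, or if a joint passes its speed limit or range.

## Working session

There is one attempt and no reset: what is moved stays moved. The work goes in short steps, Python scripts to look and compute and a tool call to move; the robot and the scene stay as the last step left them, time stands still between calls to the robot, and variables do not carry over. Pictures are saved under pics/ and viewed, at most 10 in all, crops included, and the job is handed in when it is done.

Besides the shell and the picture viewer there is one more tool, called after "Request:" as name(argument=value, ...), one argument or row to a line, values as JSON. move_arm: Moves the arm, as the interface text tells. Its arguments: {"type":"object","properties":{"deltas":{"type":"string"}},"required":["deltas"]}

```bash
mkdir -p pics; python3 - <<'E'
from station import readout, vision
import cv2
s=readout.state();print(s)
for n in("scene","side"):
    im=vision.read_camera(n);cv2.imwrite(f"pics/{n}0.png",im[:,:,::-1]);c=vision.calibration(n);print(c)
E
```

```text
{'time_s': 0.0, 'joint_pos': array([ 7.18023659e+01,  6.67316852e+00,  8.26346559e+01, -1.41301632e-03,
        9.07551798e+01, -2.16656040e+00]), 'joint_vel': array([ 0.00650247, -0.12600543, -0.03152239,  0.01314767,  0.05007394,
       -0.03759778]), 'effort': array([ 2.87361850e-03, -7.21240640e+01, -6.22638345e+01,  7.81330699e-02,
        2.33607535e-02, -1.27005478e-04]), 'position': array([0.1863768 , 0.64857801, 0.23492823]), 'eef_rot': array([[-9.61111977e-01,  2.76158768e-01, -3.19983923e-04],
       [ 2.76158953e-01,  9.61111401e-01, -1.05233458e-03],
       [ 1.69287754e-05, -1.09977779e-03, -9.99999395e-01]]), 'force': array([-0.50145323,  0.23920314,  0.32008535]), 'ft_torque': array([-0.03985581,  0.04697134,  0.0035735 ]), 'gripper_force': 0.0, 'finger_gap': 0.09277130757855523}
{'camera_matrix': array([[402.60194173,   0.        , 321.83249184],
       [  0.        , 402.60194173, 199.11855544],
       [  0.        ,   0.        ,   1.        ]]), 'world_from_camera': array([[-0.74809926, -0.48011513,  0.45807964, -0.17556808],
       [-0.66326095,  0.51936365, -0.53883793,  0.80113539],
       [ 0.02079433, -0.7069306 , -0.70697718,  1.10772627],
       [ 0.        ,  0.        ,  0.        ,  1.        ]])}
{'camera_matrix': array([[405.63719195,   0.        , 319.91853333],
       [  0.        , 405.63719195, 202.999093  ],
       [  0.        ,   0.        ,   1.        ]]), 'world_from_camera': array([[ 0.98424585, -0.06823303,  0.16310841,  0.30447124],
       [-0.17580337, -0.47576071,  0.8618265 , -0.96415421],
       [ 0.01879554, -0.87692417, -0.4802611 ,  0.59870022],
       [ 0.        ,  0.        ,  0.        ,  1.        ]])}
```

View pics/scene0.png

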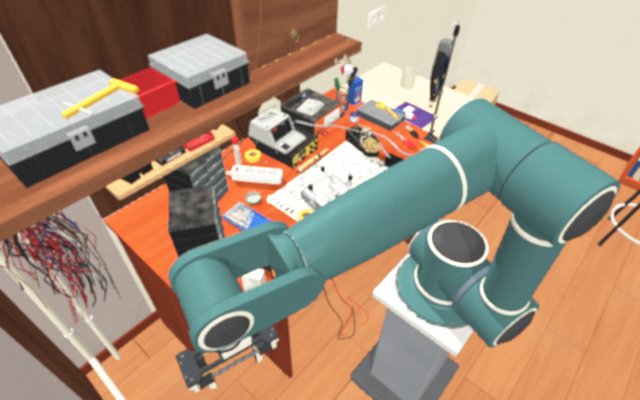

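View pics/side0.png

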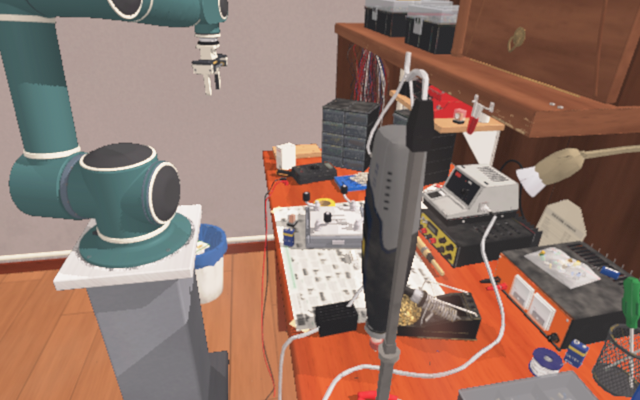

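The scene view shows the press around (330,185), partly hidden by the arm. The side view shows it around (335,222), with knobs near (306,197), (327,217) and (345,188).

```bash
cat > h.py <<'E'
import numpy as np,cv2
from station import readout, vision
def ray(c,uv,z):
    K,T=c["camera_matrix"],c["world_from_camera"]
    d=T[:3,:3]@np.linalg.solve(K,[uv[0],uv[1],1.]);o=T[:3,3];return o+d*(z-o[2])/d[2]
def proj(c,P):
    K,T=c["camera_matrix"],c["world_from_camera"]
    p=K@(T[:3,:3].T@(np.asarray(P)-T[:3,3]));return p[:2]/p[2]
E
python3 - <<'E'
from h import *
c=vision.calibration("side");print(ray(c,(335,222),.045),ray(c,(306,197),.093),ray(c,(327,217),.093))
c=vision.calibration("scene");print(ray(c,(330,185),.045))
c=vision.calibration("wrist");s=readout.state();print(c, s["eef_rot"].T@(c["world_from_camera"][:3,3]-s["position"]), s["eef_rot"].T@c["world_from_camera"][:3,:3])
a=cv2.imread("pics/side0.png")[160:280,260:400];b=cv2.imread("pics/scene0.png")[150:240,260:400]
cv2.imwrite("pics/c1.png",np.vstack([cv2.resize(a,(560,336),interpolation=2)[:0],cv2.resize(a,None,fx=5,fy=5,interpolation=cv2.INTER_CUBIC)]))
E
```

```text
[ 0.5134557  -0.07825332  0.045     ] [ 0.44533566 -0.01865375  0.093     ] [ 0.48083755 -0.12924842  0.093     ]
[ 0.54106894 -0.08816337  0.045     ]
{'camera_matrix': array([[308.4056138 ,   0.        , 317.89802954],
       [  0.        , 308.4056138 , 200.54820083],
       [  0.        ,   0.        ,   1.        ]]), 'world_from_camera': array([[ 2.76027489e-01,  9.16836930e-01,  2.88476808e-01,
         1.04409247e-01],
       [ 9.61149712e-01, -2.63375255e-01, -8.26117742e-02,
         6.73075472e-01],
       [ 2.36127465e-04,  3.00072522e-01, -9.53916362e-01,
         3.83770282e-01],
       [ 0.00000000e+00,  0.00000000e+00,  0.00000000e+00,
         1.00000000e+00]])} [ 0.08552681  0.00074387 -0.14881841] [[ 1.30647455e-04 -9.53905946e-01 -3.00105697e-01]
 [ 9.99999084e-01 -2.79676472e-04  1.32430803e-03]
 [-1.34719781e-03 -3.00105595e-01  9.53905035e-01]]Traceback (most recent call last):
  File "<stdin>", line 6, in <module>
    return _nx.concatenate(arrs, 0, dtype=dtype, casting=casting)
           ~~~~~~~~~~~~~~~^^^^^^^^^^^^^^^^^^^^^^^^^^^^^^^^^^^^^^^
ValueError: all the input array dimensions except for the concatenation axis must match exactly, but along dimension 1, the array at index 0 has size 560 and the array at index 1 has size 700
```

Request:
move_arm(
  deltas="0 -0.043 -0.05 -0.002 0 0 0;0 -0.087 -0.10 -0.004 0 0 0;0 -0.13 -0.152 -0.006 0 0 0;0 -0.174 -0.203 -0.008 0 0 0;0 -0.217 -0.253 -0.01 0 0 0;0 -0.26 -0.304 -0.012 0 0 0;0 -0.304 -0.355 -0.015 0 0 0;0 -0.348 -0.405 -0.02 0 0 0;0 -0.39 -0.456 -0.02 0 0 0;0 -0.435 -0.507 -0.02 0 0 0;0 -0.48 -0.557 -0.02 0 0 0;0 -0.522 -0.608 -0.02 0 0 0",
)

```text
time_s: 1.6
position: [0.4993, -0.0348, 0.2555]
eef_rot: [[-0.961, 0.276, 0.0], [0.276, 0.961, 0.0], [-0.0, 0.0, -1.0]]
force: [0.5, 0.1, -0.6]
finger_gap: 0.0932
gripper_force: 0.0
```

```bash
python3 - <<'E'
from h import *
s=readout.state();print(s["position"],s["eef_rot"],s["joint_pos"],s["force"]);c=vision.calibration("wrist")
im=vision.read_camera("wrist")[:,:,::-1];np.save("w1.npy",c,allow_pickle=True);cv2.imwrite("pics/w1.png",im)
E
```

```text
[ 0.49929576 -0.03477282  0.25553009] [[-9.61019630e-01  2.76480034e-01  2.48837242e-04]
 [ 2.76480063e-01  9.61019649e-01  8.99317948e-05]
 [-2.14273133e-04  1.55224756e-04 -9.99999965e-01]] [-6.90815831e+00 -1.57268755e+01  1.01843604e+02  6.84575784e-03
  9.38697376e+01 -8.08574604e+01] [ 0.53171112  0.08694551 -0.63029704]
```

View pics/w1.png

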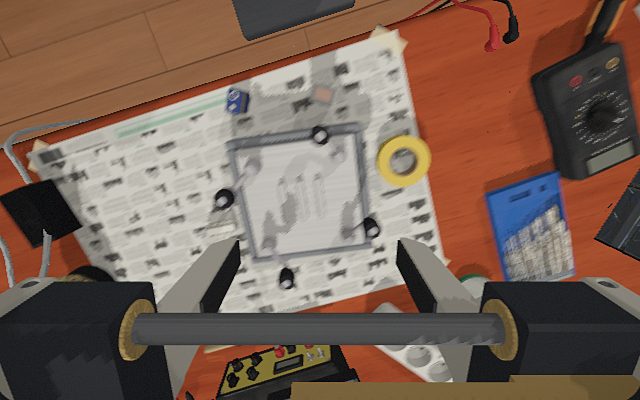

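The wrist view shows the whole press. The knobs are at (320,135), (372,228), (287,278) and (224,198). The tape is at (404,161), the battery at (237,101) and the relay at (322,95). An enlarged crop should give better pixel positions.

```bash
python3 - <<'E'
from h import *
c=np.load("w1.npy",allow_pickle=True).item()
im=cv2.imread("pics/w1.png")[80:300,190:440];cv2.imwrite("pics/w1c.png",cv2.resize(im,None,fx=2.7,fy=2.7,interpolation=2))
for uv in[(320,135),(372,228),(287,278),(224,198)]:print(ray(c,uv,.1))
for uv in[(229,141),(361,126),(384,240),(254,258)]:print(ray(c,uv,.037))
E
```

```text
[ 0.44598165 -0.016115    0.1       ]
[0.55483682 0.01039267 0.1       ]
[ 0.58749021 -0.0950304   0.1       ]
[ 0.48000334 -0.128777    0.1       ]
[ 0.42899896 -0.12209187  0.037     ]
[0.45521445 0.03124977 0.037     ]
[0.60408152 0.02591108 0.037     ]
[ 0.58184616 -0.14536716  0.037     ]
```

View pics/w1c.png

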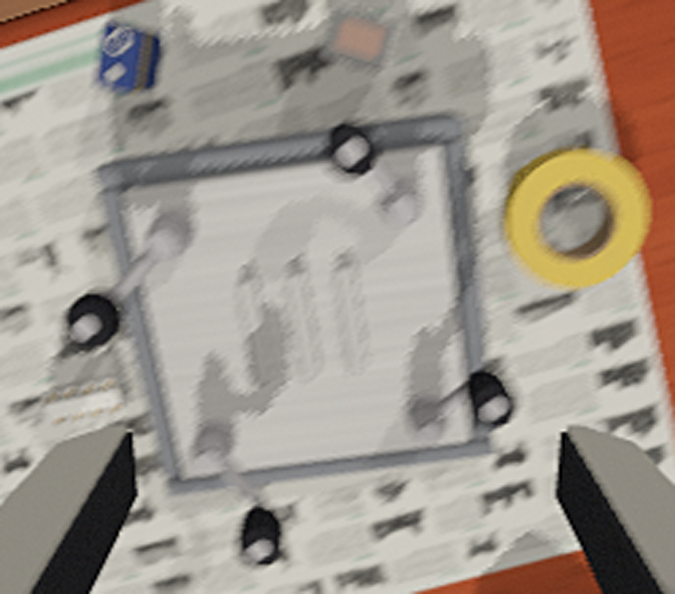

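The crop gives these positions:
- **Knob tops:** (352,148), (493,402), (262,545) and (90,322).
- **Hubs:** (400,200), (428,410), (213,437) and (168,232).
- **Rim corners:** (100,165), (460,117), (487,452) and (172,492).

I'll fit the known geometry to these.

```bash
cat > fit.py <<'E'
from h import *
from scipy.optimize import least_squares
c=np.load("w1.npy",allow_pickle=True).item()
f=lambda L:np.array(L)/2.7+[190,80]
K=f([(352,148),(493,402),(262,543),(90,320)]);H=f([(400,200),(428,410),(213,437),(168,232)]);C=f([(460,117),(487,452),(172,492),(100,165)])
S=np.array([(-1,1),(1,1),(1,-1),(-1,-1)])  # order A(near,+y) B(far,+y) C(far,-y) D(near,-y)
def model(p):
    R=np.array([[np.cos(p[2]),-np.sin(p[2])],[np.sin(p[2]),np.cos(p[2])]])
    st=p[:2]+.05*S@R.T; co=p[:2]+.082*S@R.T
    kn=st+.034*np.c_[np.cos(p[3:7]),np.sin(p[3:7])]
    return st,co,kn
def res(p):
    st,co,kn=model(p);P=lambda X,z:np.array([proj(c,[*x,z]) for x in X])
    return np.r_[(P(co,.037)-C).ravel()*.7,(P(st,.068)-H).ravel()*.7,(P(kn,.104)-K).ravel()]
a0=[np.pi,0.3,-.3,-2]
r=least_squares(res,[.518,-.055,-.17,*a0])
st,co,kn=model(r.x)
if __name__=="__main__":
    print(r.x[:3],np.degrees(r.x[2:]),np.round(res(r.x).reshape(3,4,2),1));print("st",st,"kn",kn)
E
python3 fit.py
```

```text
[ 0.51760947 -0.05768356 -0.14736683] [ -8.44349728 206.25985317 127.97756849  33.76259328 -56.51965063] [[[ 2.  -2.9]
  [ 2.7 -0.1]
  [-1.7 -0. ]
  [-2.2 -1.9]]

 [[ 1.7  0.4]
  [ 0.9  4.2]
  [-1.3  4.3]
  [-1.1  0.5]]

 [[-0.4 -0.5]
  [ 0.5 -0.8]
  [-0.7 -0.7]
  [-0.1  0.1]]]
st [[ 0.47549311 -0.00088381]
 [ 0.57440923 -0.01556721]
 [ 0.55972583 -0.11448332]
 [ 0.46080971 -0.09979992]] kn [[ 0.44500203 -0.01592687]
 [ 0.55348723  0.01123335]
 [ 0.58799164 -0.09558772]
 [ 0.47956584 -0.12815847]]
```

Request:
move_arm(
  deltas="110 0.02 0.001 0.05 0 0 0;110 0.04 0.002 0.075 0 0 0;110 0.0575 0.003 0.09 0 0 0;110 0.0575 0.003 0.09 0 0 0",
)

```text
time_s: 2.15
position: [0.4436, -0.0136, 0.1648]
eef_rot: [[-0.961, 0.276, -0.001], [0.276, 0.961, 0.0], [0.001, -0.0, -1.0]]
force: [1.0, -0.2, 0.4]
finger_gap: 0.0575
gripper_force: 0.0
```

```bash
python3 - <<'E'
from h import *
from fit import *
s=readout.state();print(s["position"],s["finger_gap"]);c2=vision.calibration("wrist")
im=vision.read_camera("wrist")[:,:,::-1];np.save("w2.npy",c2,allow_pickle=True);cv2.imwrite("pics/w2.png",im)
print([proj(c2,[*k,.104]) for k in kn],[proj(c2,[*k,.07]) for k in st])
print(ray(vision.calibration("side"),(285,165),.085))
def res2(p):
    st,co,kn=model(p);P=lambda X,z:np.array([proj(c,[*x,z]) for x in X])
    return np.r_[(P(co,.037)-C).ravel()*.7,(P(st,p[7])-H).ravel()*.7,(P(kn,.104)-K).ravel()]
r=least_squares(res2,[*r.x,.06]);print(r.x[:2],r.x[7],np.degrees(r.x[2:7]),model(r.x)[0])
E
```

```text
[ 0.44361176 -0.01360563  0.16475572] 0.057497130813920466
[array([313.99824196, 228.74949916]), array([382.14957348, 337.17088274]), array([272.82392672, 395.21856452]), array([190.61650319, 303.59439046])] [array([341.04050827, 240.54966416]), array([352.43742759, 335.16647074]), array([249.9610012 , 346.39651438]), array([227.47227499, 254.35710025])]
[0.41341468 0.22011549 0.085     ]
[ 0.51907941 -0.05844901] 0.04911110823147164 [ -8.38461192 203.9786514  128.90543829  35.99939437 -57.87216557] [[ 0.4769047  -0.00169257]
 [ 0.57583585 -0.0162743 ]
 [ 0.56125412 -0.11520545]
 [ 0.46232296 -0.10062372]]
```

View pics/w2.png

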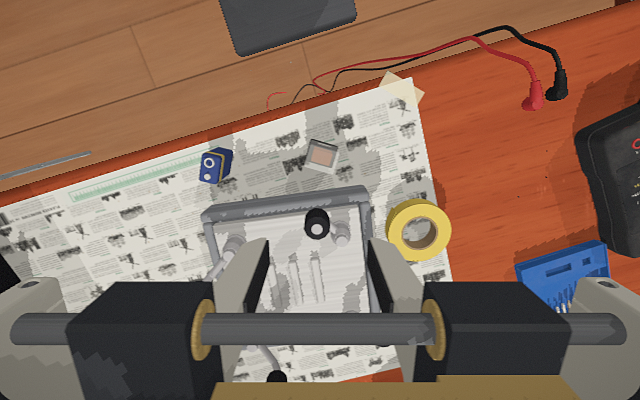

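The wrist view shows knob A at (317,229), within 2 mm of the prediction and centred between the fingers. I'll go down and grip it.

Request:
move_arm(
  deltas="110 -0.0015 0 0.03 0 0 0;110 -0.0015 0 0.055 0 0 0;110 -0.0015 0 0.063 0 0 0;110 -0.0015 0 0.063 0 0 0;255 -0.0015 0 0.063 0 0 0;255 -0.0015 0 0.063 0 0 0;255 -0.0015 0 0.063 0 0 0;255 -0.0015 0 0.063 0 0 0",
)

```text
time_s: 3.2
position: [0.4459, -0.0143, 0.1028]
eef_rot: [[-0.961, 0.276, 0.0], [0.276, 0.961, -0.0], [-0.0, -0.0, -1.0]]
force: [-1.0, -0.0, 2.4]
finger_gap: 0.0195
gripper_force: 30.0
```

```bash
cat > arc.py <<'E'
import sys
from h import *
# usage: arc.py sx sy total step  -> tool-axis rows
sx,sy,tot,step=map(float,sys.argv[1:5])
s=readout.state();p=s["position"];R=s["eef_rot"];f=s["force"]
v=p[:2]-[sx,sy];a=np.arctan2(v[1],v[0]);r=.034
t=np.array([np.sin(a),-np.cos(a)]);n=v/np.hypot(*v)
print("ang",np.degrees(a),"r",np.hypot(*v),"Ftan(resist)",-f[:2]@t,"Frad",f[:2]@n,f)
if tot>0:
    for k in range(1,int(round(tot/step))+1):
        q=a-k*step;d=np.array([r*(np.cos(q)-np.cos(a)),r*(np.sin(q)-np.sin(a)),-.0012*k*step])
        print(np.round(R.T@d,4),end=";")
E
python3 arc.py .4765 -.0015 1.6 .2
```

```text
ang -157.21724560473237 r 0.03316786437342212 Ftan(resist) -0.38935708875067165 Frad 0.9623569227285481 [-1.03804749 -0.01368191  2.41422908]
[0.0037 0.0057 0.0002];[0.0062 0.012  0.0005];[0.0074 0.0187 0.0007];[0.0073 0.0255 0.001 ];[0.0058 0.0321 0.0012];[0.003  0.0383 0.0014];[-0.001   0.0438  0.0017];[-0.006   0.0484  0.0019];
```

Request:
move_arm(
  deltas="255 0.0037 0.0057 0.0002 0 0 0;255 0.0062 0.012 0.0005 0 0 0;255 0.0074 0.0187 0.0007 0 0 0;255 0.0073 0.0255 0.001 0 0 0;255 0.0058 0.0321 0.0012 0 0 0;255 0.003 0.0383 0.0014 0 0 0;255 -0.001 0.0438 0.0017 0 0 0;255 -0.001 0.0438 0.0017 0 0 0",
)

```text
time_s: 4.2
position: [0.4596, 0.0275, 0.1009]
eef_rot: [[-0.961, 0.276, 0.001], [0.276, 0.961, -0.002], [-0.001, -0.001, -1.0]]
force: [6.1, -8.5, -2.1]
finger_gap: 0.0194
gripper_force: 30.0
```

```bash
python3 arc.py .4765 -.0015 .6 .1
```

```text
ang 120.22030617753573 r 0.033532662055094274 Ftan(resist) -1.0002505558936092 Frad -10.436717204557821 [ 6.11738642 -8.51487819 -2.12782682]
[-0.0025  0.0023  0.0001];[-0.0052  0.0044  0.0002];[-0.008   0.0062  0.0004];[-0.0111  0.0077  0.0005];[-0.0143  0.0089  0.0006];[-0.0176  0.0098  0.0007];
```

```bash
cat > arc.py <<'E'
import sys
from h import *
# usage: arc.py cx cy total step [r]: averaged force, then tool-axis rows onto the circle about (cx,cy)
cx,cy,tot,step=map(float,sys.argv[1:5]);r=float(sys.argv[5]) if len(sys.argv)>5 else .034
F=[]
for i in range(4):
    s=readout.state();F.append(s["force"]);vision.read_camera("side")
f=np.mean(F,0);p=s["position"];R=s["eef_rot"]
v=p[:2]-[cx,cy];a=np.arctan2(v[1],v[0]);t=np.array([np.sin(a),-np.cos(a)]);n=v/np.hypot(*v)
print("p",p.round(4),"ang %.1f r %.4f Fresist %.2f Frad %.2f"%(np.degrees(a),np.hypot(*v),-f[:2]@t,f[:2]@n),f.round(1),"sd",np.std(F,0).round(1),"t",round(s["time_s"],2))
for k in range(1,int(round(tot/step))+1) if tot>0 else []:
    q=a-k*step;d=np.array([cx+r*np.cos(q)-p[0],cy+r*np.sin(q)-p[1],-.0012*k*step])
    print(*np.round(R.T@d,4),end="; ")
E
python3 arc.py .4778 -.0024 .6 .1
```

```text
p [0.4595 0.0273 0.1009] ang 121.7 r 0.0349 Fresist -1.04 Frad -9.76 [ 6.  -7.8 -1.6] sd [0.2 0.7 0.3] t 4.35
-0.0031 0.0018 0.0001; -0.0057 0.0039 0.0002; -0.0086 0.0058 0.0004; -0.0116 0.0074 0.0005; -0.0147 0.0086 0.0006; -0.018 0.0096 0.0007;
```

Request:
move_arm(
  deltas="255 -0.0034 0.0015 0.0001 0 0 0;255 -0.006 0.0036 0.0002 0 0 0;255 -0.0088 0.0055 0.0004 0 0 0;255 -0.0088 0.0055 0.0004 0 0 0",
)

```text
time_s: 4.9
position: [0.4693, 0.0309, 0.1007]
eef_rot: [[-0.961, 0.276, 0.0], [0.276, 0.961, 0.001], [-0.0, 0.001, -1.0]]
force: [0.7, 0.5, 4.0]
finger_gap: 0.0196
gripper_force: 30.0
```

```bash
python3 arc.py .4778 -.0024 .6 .1
```

```text
p [0.4692 0.0308 0.1007] ang 104.5 r 0.0343 Fresist -0.89 Frad 1.56 [0.5 1.7 4.3] sd [0.1 0.8 0.2] t 5.05
-0.0032 0.0013 0.0001; -0.0063 0.0026 0.0002; -0.0096 0.0035 0.0004; -0.0129 0.0041 0.0005; -0.0163 0.0044 0.0006; -0.0197 0.0044 0.0007;
```

Request:
move_arm(
  deltas="255 -0.0034 0.0016 0 0 0 0;255 -0.0065 0.0029 0.0001 0 0 0;255 -0.0098 0.0038 0.0002 0 0 0;255 -0.0098 0.0038 0.0002 0 0 0",
)

```text
time_s: 5.6
position: [0.4797, 0.0317, 0.1004]
eef_rot: [[-0.961, 0.276, 0.0], [0.276, 0.961, 0.001], [-0.0, 0.001, -1.0]]
force: [0.5, 3.3, 4.2]
finger_gap: 0.019
gripper_force: 30.0
```

```bash
python3 arc.py .4778 -.0024 .6 .1 .0343
```

```text
p [0.4796 0.0317 0.1004] ang 87.1 r 0.0341 Fresist -0.67 Frad 4.39 [0.9 4.3 4.3] sd [0.3 0.7 0.2] t 5.75
-0.0033 0.0008 0.0001; -0.0068 0.001 0.0002; -0.0102 0.001 0.0004; -0.0136 0.0006 0.0005; -0.0169 -0.0002 0.0006; -0.0202 -0.0013 0.0007;
```

Request:
move_arm(
  deltas="255 -0.0034 0.0012 0 0 0 0;255 -0.0069 0.0015 0 0 0 0;255 -0.0103 0.0015 0.0001 0 0 0;255 -0.0103 0.0015 0.0001 0 0 0",
)

```text
time_s: 6.3
position: [0.4899, 0.0297, 0.1001]
eef_rot: [[-0.961, 0.276, -0.0], [0.276, 0.961, -0.0], [0.0, -0.0, -1.0]]
force: [-0.1, -0.2, 2.9]
finger_gap: 0.0193
gripper_force: 30.0
```

```bash
python3 arc.py .4778 -.0020 .6 .1 .0343
```

```text
p [0.4897 0.0298 0.1   ] ang 69.4 r 0.0339 Fresist -0.32 Frad -0.46 [ 0.1 -0.5  2.1] sd [0.3 0.7 0.7] t 6.45
-0.0034 -0.0001 0.0001; -0.0068 -0.0009 0.0002; -0.01 -0.002 0.0004; -0.0131 -0.0034 0.0005; -0.0161 -0.0051 0.0006; -0.0189 -0.0072 0.0007;
```

Request:
move_arm(
  deltas="255 -0.0034 -0.0001 0.0001 0 0 0;255 -0.0068 -0.0009 0.0002 0 0 0;255 -0.01 -0.002 0.0003 0 0 0;255 -0.01 -0.002 0.0003 0 0 0",
)

```text
time_s: 7.0
position: [0.4988, 0.025, 0.0997]
eef_rot: [[-0.961, 0.276, -0.001], [0.276, 0.961, -0.0], [0.001, -0.0, -1.0]]
force: [-5.4, -2.5, 2.4]
finger_gap: 0.0193
gripper_force: 30.0
```

```bash
python3 arc.py .4778 -.0020 .6 .1 .034
```

```text
p [0.4987 0.025  0.0997] ang 52.3 r 0.0342 Fresist 1.99 Frad -4.69 [-4.4 -2.5  2.6] sd [0.6 0.3 0.4] t 7.15
-0.003 -0.0016 0.0001; -0.006 -0.0033 0.0002; -0.0087 -0.0053 0.0004; -0.0113 -0.0075 0.0005; -0.0136 -0.01 0.0006; -0.0156 -0.0128 0.0007;
```

Request:
move_arm(
  deltas="255 -0.0029 -0.0018 0.0001 0 0 0;255 -0.0059 -0.0036 0.0002 0 0 0;255 -0.0059 -0.0036 0.0002 0 0 0",
)

```text
time_s: 7.58
position: [0.5035, 0.0204, 0.0996]
eef_rot: [[-0.961, 0.276, -0.0], [0.276, 0.961, 0.001], [0.001, 0.001, -1.0]]
force: [-3.8, 0.3, 2.6]
finger_gap: 0.0193
gripper_force: 30.0
```

```bash
python3 arc.py .4778 -.0020 .6 .1 .0338
```

```text
p [0.5034 0.0204 0.0996] ang 41.1 r 0.0340 Fresist 3.58 Frad -2.39 [-4.2  1.1  2.6] sd [0.4 0.6 0.5] t 7.72
-0.0026 -0.0021 0.0001; -0.0052 -0.0044 0.0002; -0.0075 -0.0069 0.0004; -0.0095 -0.0096 0.0005; -0.0113 -0.0124 0.0006; -0.0127 -0.0155 0.0007;
```

Request:
move_arm(
  deltas="255 -0.0013 -0.001 0.0001 0 0 0;255 -0.0025 -0.0022 0.0001 0 0 0;255 -0.0025 -0.0022 0.0001 0 0 0",
)

```text
time_s: 8.15
position: [0.5053, 0.0178, 0.0996]
eef_rot: [[-0.961, 0.276, 0.0], [0.276, 0.961, 0.001], [0.0, 0.001, -1.0]]
force: [-3.3, 3.9, 4.2]
finger_gap: 0.019
gripper_force: 30.0
```

```bash
python3 arc.py .4778 -.0020 .2 .05 .0338
```

```text
p [0.5053 0.0178 0.0996] ang 35.7 r 0.0339 Fresist 5.71 Frad -0.07 [-3.4  4.6  3.5] sd [0.1 0.5 0.5] t 8.3
-0.0012 -0.0011 0.0001; -0.0025 -0.0023 0.0001; -0.0037 -0.0035 0.0002; -0.0048 -0.0048 0.0002;
```

Nut A is tight at about 5.7 N. I'll release it and go to the diagonal nut, C.

Request:
move_arm(
  deltas="110 0 0 0 0 0 0;110 0 0 0 0 0 0;110 0 0 -0.03 0 0 0;110 0 0 -0.065 0 0 0;110 -0.037 -0.029 -0.065 0 0 0;110 -0.074 -0.057 -0.065 0 0 0;110 -0.1114 -0.0856 -0.065 0 0 0;110 -0.1114 -0.0856 -0.065 0 0 0;110 -0.1114 -0.0856 -0.065 0 0 0",
)

```text
time_s: 9.48
position: [0.5884, -0.0955, 0.1643]
eef_rot: [[-0.961, 0.276, -0.0], [0.276, 0.961, 0.0], [0.001, 0.0, -1.0]]
force: [-0.1, 0.9, 0.1]
finger_gap: 0.0528
gripper_force: 0.0
```

```bash
python3 - <<'E'
from h import *
F=[]
for i in range(5):
    s=readout.state();F.append(s["force"]);c=vision.calibration("wrist");im=vision.read_camera("wrist")
print(s["position"],s["time_s"],np.mean(F,0));p=s["position"]
print(proj(c,[.5888,-.0952,.104]))
cv2.imwrite("pics/w3.png",im[:,:,::-1]);cv2.imwrite("pics/w3c.png",cv2.resize(im[180:400,190:450,::-1],None,fx=2.5,fy=2.5,interpolation=2))
E
```

```text
[ 0.58838767 -0.09489734  0.16486716] 9.675 [-0.17590305  0.33624882  0.12804718]
[316.2645051  226.62063275]
```

View pics/w3c.png

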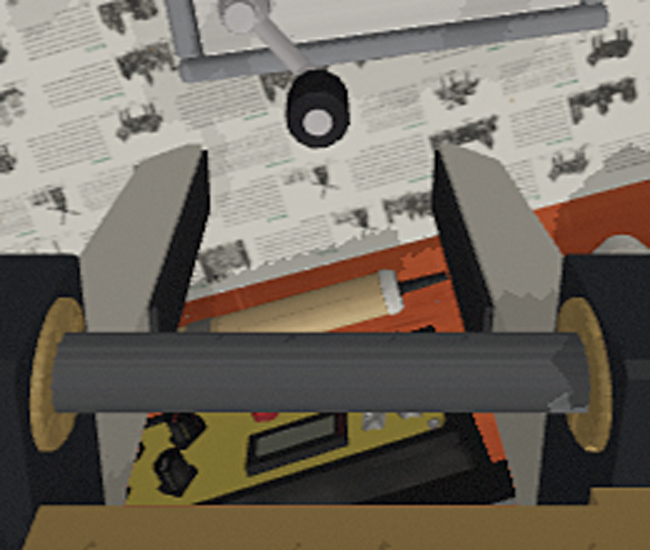

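The crop shows knob C's pin top at (318,122), which is full-frame (317,229). That is within 2 px of the prediction, so I'll descend and grip.

Request:
move_arm(
  deltas="110 -0.001 0 0.03 0 0 0;110 -0.001 0 0.055 0 0 0;110 -0.001 0 0.063 0 0 0;110 -0.001 0 0.063 0 0 0;255 -0.001 0 0.063 0 0 0;255 -0.001 0 0.063 0 0 0;255 -0.001 0 0.063 0 0 0;255 -0.001 0 0.063 0 0 0",
)

```text
time_s: 10.72
position: [0.5897, -0.096, 0.1017]
eef_rot: [[-0.961, 0.276, 0.0], [0.276, 0.961, -0.0], [-0.0, -0.0, -1.0]]
force: [1.1, -1.2, 1.9]
finger_gap: 0.0193
gripper_force: 30.0
```

```bash
python3 arc.py .562 -.1155 1.6 .2 .034
```

```text
p [ 0.5897 -0.096   0.1018] ang 35.1 r 0.0339 Fresist -0.66 Frad -0.53 [-0.1 -0.8  1.7] sd [0.8 0.4 0.4] t 10.88
-0.0049 -0.0047 0.0002; -0.0087 -0.0103 0.0005; -0.0113 -0.0166 0.0007; -0.0126 -0.0232 0.001; -0.0126 -0.03 0.0012; -0.0112 -0.0367 0.0014; -0.0085 -0.0429 0.0017; -0.0046 -0.0485 0.0019;
```

Request:
move_arm(
  deltas="255 -0.0049 -0.0047 0.0001 0 0 0;255 -0.0087 -0.0103 0.0003 0 0 0;255 -0.0113 -0.0166 0.0004 0 0 0;255 -0.0126 -0.0232 0.0006 0 0 0;255 -0.0126 -0.03 0.0008 0 0 0;255 -0.0112 -0.0367 0.001 0 0 0;255 -0.0085 -0.0429 0.0012 0 0 0;255 -0.0085 -0.0429 0.0012 0 0 0",
)

```text
time_s: 11.92
position: [0.5852, -0.1396, 0.0999]
eef_rot: [[-0.961, 0.277, -0.002], [0.277, 0.961, 0.002], [0.002, 0.001, -1.0]]
force: [-6.6, 5.1, 1.6]
finger_gap: 0.0193
gripper_force: 30.0
```

```bash
python3 arc.py .562 -.1155 .6 .1 .034
```

```text
p [ 0.5854 -0.1394  0.0999] ang -45.6 r 0.0334 Fresist -1.31 Frad -8.00 [-6.5  4.8  2.1] sd [0.6 0.4 0.5] t 12.07
0.0013 -0.0031 0.0001; 0.0034 -0.0058 0.0002; 0.0058 -0.0083 0.0004; 0.0084 -0.0105 0.0005; 0.0112 -0.0124 0.0006; 0.0141 -0.0141 0.0007;
```

```bash
python3 arc.py .5611 -.1144 .6 .1 .034
```

```text
p [ 0.5854 -0.1393  0.0999] ang -45.7 r 0.0348 Fresist -1.25 Frad -8.17 [-6.6  5.   1.7] sd [0.4 0.3 0.4] t 12.28
0.0026 -0.0024 0.0001; 0.0047 -0.0051 0.0002; 0.007 -0.0076 0.0004; 0.0096 -0.0098 0.0005; 0.0124 -0.0117 0.0006; 0.0154 -0.0133 0.0007;
```

Request:
move_arm(
  deltas="255 0.0026 -0.0024 0.0001 0 0 0;255 0.0047 -0.0051 0.0001 0 0 0;255 0.007 -0.0076 0.0002 0 0 0;255 0.007 -0.0076 0.0002 0 0 0",
)

```text
time_s: 12.82
position: [0.5768, -0.145, 0.0999]
eef_rot: [[-0.961, 0.276, -0.001], [0.276, 0.961, 0.0], [0.001, 0.0, -1.0]]
force: [-2.1, 2.9, -2.3]
finger_gap: 0.0192
gripper_force: 30.0
```

```bash
python3 arc.py .5611 -.1144 .6 .1 .034
```

```text
p [ 0.5769 -0.1449  0.0999] ang -62.6 r 0.0344 Fresist -1.12 Frad -3.53 [-2.6  2.6 -2.5] sd [0.4 0.3 0.4] t 12.97
0.0029 -0.0019 0.0001; 0.0056 -0.0039 0.0002; 0.0086 -0.0055 0.0004; 0.0117 -0.0069 0.0005; 0.015 -0.0079 0.0006; 0.0183 -0.0086 0.0007;
```

Request:
move_arm(
  deltas="255 0.0029 -0.0018 0 0 0 0;255 0.0056 -0.0037 0.0001 0 0 0;255 0.0086 -0.0053 0.0002 0 0 0;255 0.0086 -0.0053 0.0002 0 0 0",
)

```text
time_s: 13.52
position: [0.567, -0.1479, 0.0999]
eef_rot: [[-0.961, 0.276, -0.0], [0.276, 0.961, -0.0], [0.0, -0.0, -1.0]]
force: [-0.8, -1.6, -6.9]
finger_gap: 0.0197
gripper_force: 30.0
```

```bash
python3 arc.py .5611 -.1144 .6 .1 .034
```

```text
p [ 0.5672 -0.1478  0.0999] ang -79.6 r 0.0339 Fresist -0.99 Frad 1.73 [-0.7 -1.9 -7.2] sd [0.5 0.4 0.4] t 13.68
0.0031 -0.0014 0.0001; 0.0063 -0.0024 0.0002; 0.0096 -0.0032 0.0004; 0.013 -0.0035 0.0005; 0.0164 -0.0036 0.0006; 0.0198 -0.0033 0.0007;
```

Request:
move_arm(
  deltas="255 0.0031 -0.0013 0.0004 0 0 0;255 0.0063 -0.0023 0.0008 0 0 0;255 0.0096 -0.0031 0.001 0 0 0;255 0.0096 -0.0031 0.001 0 0 0",
)

```text
time_s: 14.22
position: [0.5571, -0.1481, 0.0994]
eef_rot: [[-0.961, 0.276, 0.0], [0.276, 0.961, -0.0], [-0.0, -0.0, -1.0]]
force: [-1.0, -5.2, -0.8]
finger_gap: 0.0194
gripper_force: 30.0
```

```bash
python3 arc.py .5611 -.1144 .6 .1 .034
```

```text
p [ 0.5573 -0.1481  0.0993] ang -96.5 r 0.0340 Fresist -1.00 Frad 5.50 [-1.6 -5.3  0.3] sd [0.7 0.2 0.7] t 14.38
0.0034 -0.0004 0.0001; 0.0068 -0.0005 0.0002; 0.0102 -0.0002 0.0004; 0.0135 0.0004 0.0005; 0.0168 0.0014 0.0006; 0.0199 0.0026 0.0007;
```

Request:
move_arm(
  deltas="255 0.0034 -0.0008 0.0001 0 0 0;255 0.0068 -0.001 0.0002 0 0 0;255 0.0102 -0.0007 0.0003 0 0 0;255 0.0102 -0.0007 0.0003 0 0 0",
)

```text
time_s: 14.92
position: [0.5471, -0.1456, 0.0988]
eef_rot: [[-0.961, 0.276, -0.0], [0.276, 0.961, 0.0], [0.0, 0.0, -1.0]]
force: [-1.1, -1.9, 2.3]
finger_gap: 0.0194
gripper_force: 30.0
```

```bash
python3 arc.py .5611 -.1148 .6 .1 .034
```

```text
p [ 0.5472 -0.1457  0.0988] ang -114.2 r 0.0338 Fresist -1.09 Frad 1.39 [-1.6 -0.8  3.1] sd [0.8 0.8 0.5] t 15.07
0.0034 0.0005 0.0001; 0.0066 0.0015 0.0002; 0.0098 0.0028 0.0004; 0.0127 0.0044 0.0005; 0.0156 0.0063 0.0006; 0.0182 0.0084 0.0007;
```

Request:
move_arm(
  deltas="255 0.0034 0.0004 0.0001 0 0 0;255 0.0066 0.0014 0.0002 0 0 0;255 0.0098 0.0027 0.0003 0 0 0;255 0.0098 0.0027 0.0003 0 0 0",
)

```text
time_s: 15.62
position: [0.5386, -0.1403, 0.0985]
eef_rot: [[-0.961, 0.276, 0.0], [0.276, 0.961, 0.0], [-0.0, 0.0, -1.0]]
force: [3.3, -0.7, 3.8]
finger_gap: 0.019
gripper_force: 30.0
```

```bash
python3 arc.py .5611 -.1148 .6 .1 .034
```

```text
p [ 0.5387 -0.1404  0.0985] ang -131.2 r 0.0340 Fresist 1.86 Frad -1.19 [ 2.2 -0.3  4.1] sd [0.7 0.5 0.7] t 15.78
0.003 0.0016 0.0001; 0.0058 0.0035 0.0002; 0.0084 0.0057 0.0004; 0.0108 0.0081 0.0005; 0.013 0.0108 0.0006; 0.0148 0.0136 0.0007;
```

Request:
move_arm(
  deltas="255 0.003 0.0016 0.0002 0 0 0;255 0.0058 0.0035 0.0003 0 0 0;255 0.0058 0.0035 0.0003 0 0 0",
)

```text
time_s: 16.2
position: [0.5342, -0.1357, 0.0984]
eef_rot: [[-0.961, 0.276, 0.001], [0.276, 0.961, -0.001], [-0.001, -0.001, -1.0]]
force: [3.8, -4.0, 3.6]
finger_gap: 0.0192
gripper_force: 30.0
```

```bash
python3 arc.py .5611 -.1148 .2 .05 .034
```

```text
p [ 0.5342 -0.1357  0.0984] ang -142.2 r 0.0341 Fresist 4.84 Frad -0.52 [ 3.4 -3.5  4.6] sd [0.3 0.4 0.8] t 16.35
0.0013 0.0011 0.0001; 0.0026 0.0022 0.0001; 0.0038 0.0034 0.0002; 0.005 0.0046 0.0002;
```

Nut C is tight at about 4.8 N. Next is B.

Request:
move_arm(
  deltas="110 0 0 0 0 0 0;110 0 0 0 0 0 0;110 0 0 -0.03 0 0 0;110 0 0 -0.065 0 0 0;110 0.005 0.036 -0.065 0 0 0;110 0.01 0.073 -0.065 0 0 0;110 0.0155 0.11 -0.065 0 0 0;110 0.0205 0.146 -0.065 0 0 0;110 0.0205 0.146 -0.065 0 0 0;110 0.0205 0.146 -0.065 0 0 0",
)

```text
time_s: 17.65
position: [0.5544, 0.0102, 0.1627]
eef_rot: [[-0.961, 0.276, -0.001], [0.276, 0.961, -0.0], [0.001, -0.0, -1.0]]
force: [0.2, -0.2, -0.2]
finger_gap: 0.0531
gripper_force: 0.0
```

```bash
python3 - <<'E'
from h import *
s=readout.state();c=vision.calibration("wrist");im=vision.read_camera("wrist")
print(s["position"],s["time_s"],s["force"],proj(c,[.5545,.0105,.104]))
cv2.imwrite("pics/w4c.png",cv2.resize(im[130:350,190:450,::-1],None,fx=2.5,fy=2.5,interpolation=2))
E
```

```text
[0.55439557 0.01024277 0.16271894] 17.65 [ 0.16586053 -0.18353983 -0.16910158] [316.92027772 227.27408005]
```

View pics/w4c.png

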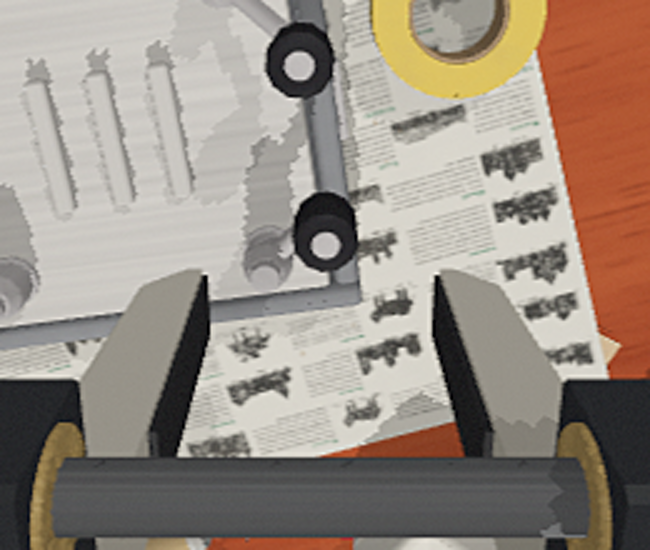

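Knob B's pin top is at crop (325,244), full-frame (320,228), about 2 mm to tool +y. I'll correct for that, descend and grip.

Request:
move_arm(
  deltas="110 0 0.002 0.03 0 0 0;110 0 0.002 0.055 0 0 0;110 0 0.002 0.061 0 0 0;110 0 0.002 0.061 0 0 0;255 0 0.002 0.061 0 0 0;255 0 0.002 0.061 0 0 0;255 0 0.002 0.061 0 0 0;255 0 0.002 0.061 0 0 0",
)

```text
time_s: 18.7
position: [0.5553, 0.0124, 0.1023]
eef_rot: [[-0.961, 0.276, 0.0], [0.276, 0.961, -0.0], [-0.0, -0.0, -1.0]]
force: [0.3, -0.6, 1.1]
finger_gap: 0.0198
gripper_force: 30.0
```

```bash
python3 arc.py .576 -.0162 1.6 .2 .034
```

```text
p [0.5553 0.0124 0.1023] ang 125.9 r 0.0353 Fresist -0.10 Frad -0.43 [ 0.3 -0.3  1.6] sd [0.2 0.5 0.4] t 18.85
-0.0057 0.0041 0.0002; -0.0113 0.008 0.0005; -0.0175 0.0107 0.0007; -0.0242 0.0121 0.001; -0.0309 0.0121 0.0012; -0.0376 0.0108 0.0014; -0.0439 0.0082 0.0017; -0.0495 0.0044 0.0019;
```

```bash
python3 arc.py .5755 -.0150 1.4 .2 .034
```

```text
p [0.5553 0.0124 0.1022] ang 126.4 r 0.0340 Fresist 0.39 Frad -0.24 [-0.2 -0.4  2.5] sd [0.5 0.4 0.4] t 19.05
-0.0047 0.0049 0.0002; -0.0102 0.0088 0.0005; -0.0164 0.0116 0.0007; -0.0231 0.013 0.001; -0.0298 0.0131 0.0012; -0.0365 0.0119 0.0014; -0.0428 0.0093 0.0017;
```

Request:
move_arm(
  deltas="255 -0.0047 0.0049 0.0002 0 0 0;255 -0.0102 0.0088 0.0004 0 0 0;255 -0.0164 0.0116 0.0006 0 0 0;255 -0.0231 0.013 0.0008 0 0 0;255 -0.0298 0.0131 0.001 0 0 0;255 -0.0365 0.0119 0.0012 0 0 0;255 -0.0428 0.0093 0.0014 0 0 0;255 -0.0428 0.0093 0.0014 0 0 0",
)

```text
time_s: 20.1
position: [0.5991, 0.0089, 0.1004]
eef_rot: [[-0.961, 0.276, -0.001], [0.276, 0.961, -0.001], [0.001, -0.001, -1.0]]
force: [-3.7, -5.4, 2.8]
finger_gap: 0.0193
gripper_force: 30.0
```

```bash
python3 arc.py .5755 -.0150 .6 .1 .034
```

```text
p [0.599  0.0091 0.1004] ang 45.8 r 0.0336 Fresist -1.11 Frad -6.64 [-3.8 -5.5  2.9] sd [0.1 0.2 0.3] t 20.25
-0.0031 -0.0014 0.0001; -0.0058 -0.0035 0.0002; -0.0083 -0.0058 0.0004; -0.0106 -0.0083 0.0005; -0.0126 -0.011 0.0006; -0.0143 -0.014 0.0007;
```

Request:
move_arm(
  deltas="255 -0.0028 -0.0021 0.0001 0 0 0;255 -0.0055 -0.0042 0.0002 0 0 0;255 -0.008 -0.0065 0.0003 0 0 0;255 -0.008 -0.0065 0.0003 0 0 0",
)

```text
time_s: 20.8
position: [0.6049, 0.0008, 0.1002]
eef_rot: [[-0.961, 0.276, -0.0], [0.276, 0.961, -0.0], [0.0, -0.0, -1.0]]
force: [-2.2, -2.0, 1.7]
finger_gap: 0.0192
gripper_force: 30.0
```

```bash
python3 arc.py .5750 -.0156 .6 .1 .034
```

```text
p [0.6048 0.001  0.1002] ang 29.1 r 0.0341 Fresist -1.08 Frad -3.56 [-2.6 -2.7  0.5] sd [0.5 0.5 0.7] t 20.95
-0.0022 -0.0026 0.0001; -0.0043 -0.0053 0.0002; -0.006 -0.0082 0.0004; -0.0074 -0.0113 0.0005; -0.0086 -0.0145 0.0006; -0.0094 -0.0178 0.0007;
```

Request:
move_arm(
  deltas="255 -0.002 -0.0028 0.0001 0 0 0;255 -0.0041 -0.0055 0.0002 0 0 0;255 -0.0058 -0.0084 0.0004 0 0 0;255 -0.0058 -0.0084 0.0004 0 0 0",
)

```text
time_s: 21.5
position: [0.6082, -0.009, 0.1]
eef_rot: [[-0.961, 0.276, 0.0], [0.276, 0.961, -0.0], [-0.0, -0.0, -1.0]]
force: [-1.0, -1.2, -0.9]
finger_gap: 0.0194
gripper_force: 30.0
```

```bash
python3 arc.py .5750 -.0156 .6 .1 .034
```

```text
p [ 0.6081 -0.0088  0.1   ] ang 11.7 r 0.0338 Fresist -1.24 Frad -0.65 [-0.4 -1.3 -1.3] sd [0.8 0.2 0.4] t 21.65
-0.0016 -0.003 0.0001; -0.0027 -0.0062 0.0002; -0.0035 -0.0095 0.0004; -0.0039 -0.0129 0.0005; -0.004 -0.0163 0.0006; -0.0038 -0.0197 0.0007;
```

Request:
move_arm(
  deltas="255 -0.0014 -0.003 0.0002 0 0 0;255 -0.0025 -0.0062 0.0003 0 0 0;255 -0.0033 -0.0095 0.0005 0 0 0;255 -0.0033 -0.0095 0.0005 0 0 0",
)

```text
time_s: 22.2
position: [0.6087, -0.0191, 0.0996]
eef_rot: [[-0.961, 0.277, 0.0], [0.277, 0.961, -0.0], [-0.0, -0.0, -1.0]]
force: [-0.3, -1.5, -0.7]
finger_gap: 0.0189
gripper_force: 30.0
```

```bash
python3 arc.py .5750 -.0156 .6 .1 .034
```

```text
p [ 0.6087 -0.0188  0.0996] ang -5.5 r 0.0338 Fresist -1.48 Frad -0.31 [-0.4 -1.4  0.3] sd [0.2 0.3 0.7] t 22.35
-0.0006 -0.0033 0.0001; -0.0007 -0.0067 0.0002; -0.0005 -0.0101 0.0004; 0.0 -0.0135 0.0005; 0.0009 -0.0168 0.0006; 0.0022 -0.0199 0.0007;
```

Request:
move_arm(
  deltas="255 -0.0004 -0.0033 0.0001 0 0 0;255 -0.0005 -0.0067 0.0002 0 0 0;255 -0.0003 -0.0101 0.0004 0 0 0;255 -0.0003 -0.0101 0.0004 0 0 0",
)

```text
time_s: 22.9
position: [0.6061, -0.0289, 0.0992]
eef_rot: [[-0.961, 0.276, 0.0], [0.276, 0.961, -0.0], [-0.0, -0.0, -1.0]]
force: [0.9, -1.5, 1.0]
finger_gap: 0.0196
gripper_force: 30.0
```

```bash
python3 arc.py .5750 -.0156 .6 .1 .034
```

```text
p [ 0.6062 -0.0286  0.0992] ang -22.7 r 0.0338 Fresist -1.14 Frad 1.40 [ 0.9 -1.6  1.8] sd [0.2 0.4 0.8] t 23.05
0.0003 -0.0034 0.0001; 0.0012 -0.0067 0.0002; 0.0025 -0.0098 0.0004; 0.004 -0.0129 0.0005; 0.0058 -0.0157 0.0006; 0.0079 -0.0184 0.0007;
```

Request:
move_arm(
  deltas="255 0.0003 -0.0034 0.0001 0 0 0;255 0.0012 -0.0067 0.0002 0 0 0;255 0.0025 -0.0098 0.0004 0 0 0;255 0.0025 -0.0098 0.0004 0 0 0",
)

```text
time_s: 23.6
position: [0.601, -0.0374, 0.0989]
eef_rot: [[-0.961, 0.276, 0.0], [0.276, 0.961, -0.0], [-0.0, 0.0, -1.0]]
force: [1.3, 0.5, 3.8]
finger_gap: 0.0191
gripper_force: 30.0
```

```bash
python3 arc.py .5750 -.0156 .6 .1 .034
```

```text
p [ 0.601  -0.0373  0.0989] ang -39.8 r 0.0339 Fresist 0.98 Frad 0.81 [1.2 0.2 5. ] sd [0.5 0.4 1. ] t 23.75
0.0014 -0.0031 0.0001; 0.0032 -0.006 0.0002; 0.0053 -0.0086 0.0004; 0.0077 -0.0111 0.0005; 0.0103 -0.0133 0.0006; 0.0131 -0.0152 0.0007;
```

Request:
move_arm(
  deltas="255 0.0014 -0.0031 0 0 0 0;255 0.0032 -0.006 0.0001 0 0 0;255 0.0032 -0.006 0.0001 0 0 0",
)

```text
time_s: 24.18
position: [0.5963, -0.0421, 0.0988]
eef_rot: [[-0.961, 0.276, 0.001], [0.276, 0.961, 0.0], [-0.001, 0.0, -1.0]]
force: [2.9, 3.5, 5.6]
finger_gap: 0.0191
gripper_force: 30.0
```

```bash
python3 arc.py .5750 -.0156 .2 .05 .034
```

```text
p [ 0.5964 -0.042   0.0988] ang -51.0 r 0.0340 Fresist 4.02 Frad -0.22 [3.  2.7 5.2] sd [0.3 0.6 0.4] t 24.32
0.001 -0.0014 0.0001; 0.0021 -0.0027 0.0001; 0.0032 -0.0039 0.0002; 0.0044 -0.0051 0.0002;
```

Request:
move_arm(
  deltas="255 0.0006 -0.0008 0 0 0 0;255 0.0012 -0.0016 0 0 0 0;255 0.0012 -0.0016 0 0 0 0",
)

```text
time_s: 24.75
position: [0.595, -0.0431, 0.0988]
eef_rot: [[-0.961, 0.276, 0.001], [0.276, 0.961, 0.0], [-0.001, 0.001, -1.0]]
force: [4.6, 3.6, 4.2]
finger_gap: 0.0192
gripper_force: 30.0
```

```bash
python3 arc.py .5750 -.0156 .2 .05 .034
```

```text
p [ 0.595  -0.0431  0.0988] ang -54.0 r 0.0340 Fresist 5.62 Frad -0.12 [4.5 3.4 4.4] sd [0.4 0.7 0.1] t 24.9
0.0011 -0.0013 0.0001; 0.0022 -0.0026 0.0001; 0.0034 -0.0038 0.0002; 0.0047 -0.0049 0.0002;
```

Nut B is tight at about 5.6 N. The last one is D.

Request:
move_arm(
  deltas="110 0 0 0 0 0 0;110 0 0 0 0 0 0;110 0 0 -0.03 0 0 0;110 0 0 -0.065 0 0 0;110 0.0215 -0.0285 -0.065 0 0 0;110 0.043 -0.057 -0.065 0 0 0;110 0.065 -0.0857 -0.065 0 0 0;110 0.0865 -0.1143 -0.065 0 0 0;110 0.0865 -0.1143 -0.065 0 0 0;110 0.0865 -0.1143 -0.065 0 0 0",
)

```text
time_s: 26.2
position: [0.4801, -0.1292, 0.1635]
eef_rot: [[-0.961, 0.277, -0.0], [0.277, 0.961, 0.0], [0.0, 0.0, -1.0]]
force: [0.1, 0.2, 0.2]
finger_gap: 0.053
gripper_force: 0.0
```

```bash
python3 - <<'E'
from h import *
s=readout.state();c=vision.calibration("wrist");im=vision.read_camera("wrist")
print(s["position"],s["time_s"],s["force"],proj(c,[.4803,-.129,.104]))
cv2.imwrite("pics/w5c.png",cv2.resize(im[130:350,190:450,::-1],None,fx=2.5,fy=2.5,interpolation=2))
E
```

```text
[ 0.48010457 -0.12918579  0.16350194] 26.2 [0.07104942 0.20306458 0.15952153] [316.83116084 226.9850635 ]
```

View pics/w5c.png

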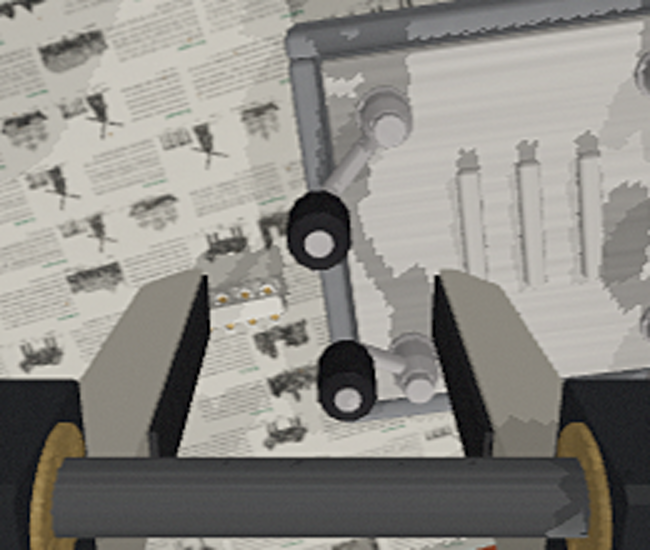

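Knob D's pin top is at crop (318,243), full-frame (317,227), as predicted.

Request:
move_arm(
  deltas="110 0 0 0.03 0 0 0;110 0 0 0.055 0 0 0;110 0 0 0.0615 0 0 0;110 0 0 0.0615 0 0 0;255 0 0 0.0615 0 0 0;255 0 0 0.0615 0 0 0;255 0 0 0.0615 0 0 0;255 0 0 0.0615 0 0 0",
)

```text
time_s: 27.25
position: [0.4801, -0.1294, 0.1024]
eef_rot: [[-0.961, 0.276, 0.0], [0.276, 0.961, -0.0], [-0.0, -0.0, -1.0]]
force: [-0.6, -1.5, 1.2]
finger_gap: 0.0192
gripper_force: 30.0
```

```bash
python3 arc.py .463 -.101 1.4 .2 .034
```

```text
p [ 0.4801 -0.1294  0.1023] ang -59.0 r 0.0331 Fresist -1.10 Frad 1.23 [-0.3 -1.6  2. ] sd [0.3 0.2 0.9] t 27.4
0.0045 -0.0051 0.0002; 0.0103 -0.0085 0.0005; 0.0168 -0.0106 0.0007; 0.0235 -0.0114 0.001; 0.0303 -0.0109 0.0012; 0.0368 -0.009 0.0014; 0.0428 -0.0059 0.0017;
```

```bash
python3 arc.py .4626 -.1004 1.4 .2 .034
```

```text
p [ 0.4801 -0.1294  0.1023] ang -58.9 r 0.0339 Fresist -0.66 Frad 1.97 [ 0.5 -2.   2.9] sd [0.6 0.4 0.4] t 27.6
0.005 -0.0046 0.0002; 0.0109 -0.008 0.0005; 0.0173 -0.0101 0.0007; 0.024 -0.011 0.001; 0.0308 -0.0104 0.0012; 0.0373 -0.0086 0.0014; 0.0434 -0.0055 0.0017;
```

Request:
move_arm(
  deltas="255 0.005 -0.0046 0.0002 0 0 0;255 0.0109 -0.008 0.0004 0 0 0;255 0.0173 -0.0101 0.0006 0 0 0;255 0.024 -0.011 0.0008 0 0 0;255 0.0308 -0.0104 0.001 0 0 0;255 0.0373 -0.0086 0.0012 0 0 0;255 0.0434 -0.0055 0.0014 0 0 0;255 0.0434 -0.0055 0.0014 0 0 0",
)

```text
time_s: 28.65
position: [0.4359, -0.1222, 0.1006]
eef_rot: [[-0.961, 0.276, -0.001], [0.276, 0.961, 0.0], [0.001, -0.0, -1.0]]
force: [-5.0, -2.9, 5.8]
finger_gap: 0.0193
gripper_force: 30.0
```

```bash
python3 arc.py .4626 -.1004 .6 .1 .034
```

```text
p [ 0.436  -0.1224  0.1006] ang -140.4 r 0.0345 Fresist -1.17 Frad 6.08 [-5.4 -3.   6.3] sd [0.3 0.3 0.8] t 28.8
0.0024 0.0024 0.0001; 0.0049 0.0048 0.0002; 0.0072 0.0073 0.0004; 0.0091 0.0101 0.0005; 0.0108 0.013 0.0006; 0.0122 0.0161 0.0007;
```

Request:
move_arm(
  deltas="255 0.003 0.0015 0 0 0 0;255 0.0056 0.0039 0 0 0 0;255 0.0079 0.0064 0.0001 0 0 0;255 0.0079 0.0064 0.0001 0 0 0",
)

```text
time_s: 29.35
position: [0.4307, -0.1138, 0.1003]
eef_rot: [[-0.961, 0.276, -0.001], [0.276, 0.961, 0.001], [0.001, 0.0, -1.0]]
force: [-1.0, 0.5, 0.9]
finger_gap: 0.0193
gripper_force: 30.0
```

```bash
python3 arc.py .4617 -.1011 .6 .1 .034
```

```text
p [ 0.4308 -0.1141  0.1004] ang -157.3 r 0.0335 Fresist -1.27 Frad 0.94 [-1.4  0.8 -0.5] sd [0.6 0.3 0.8] t 29.5
0.0024 0.0025 0.0001; 0.0041 0.0054 0.0002; 0.0055 0.0085 0.0004; 0.0066 0.0117 0.0005; 0.0073 0.015 0.0006; 0.0078 0.0184 0.0007;
```

Request:
move_arm(
  deltas="255 0.0022 0.0026 0.0002 0 0 0;255 0.0039 0.0055 0.0003 0 0 0;255 0.0053 0.0086 0.0004 0 0 0;255 0.0053 0.0086 0.0004 0 0 0",
)

```text
time_s: 30.05
position: [0.4282, -0.1041, 0.1001]
eef_rot: [[-0.961, 0.276, -0.0], [0.276, 0.961, 0.0], [0.0, 0.0, -1.0]]
force: [1.1, 1.0, -4.5]
finger_gap: 0.0193
gripper_force: 30.0
```

```bash
python3 arc.py .4617 -.1011 .6 .1 .034
```

```text
p [ 0.4282 -0.1043  0.1001] ang -174.5 r 0.0337 Fresist -1.38 Frad -1.16 [ 1.   1.5 -4.7] sd [0.3 0.3 0.5] t 30.2
0.0014 0.0031 0.0001; 0.0021 0.0064 0.0002; 0.0026 0.0098 0.0004; 0.0026 0.0132 0.0005; 0.0024 0.0166 0.0006; 0.0018 0.0199 0.0007;
```

Request:
move_arm(
  deltas="255 0.0011 0.0031 0.0003 0 0 0;255 0.0018 0.0064 0.0006 0 0 0;255 0.0023 0.0098 0.0008 0 0 0;255 0.0023 0.0098 0.0008 0 0 0",
)

```text
time_s: 30.75
position: [0.4287, -0.0941, 0.0996]
eef_rot: [[-0.961, 0.276, 0.0], [0.276, 0.961, 0.0], [-0.0, 0.0, -1.0]]
force: [-4.1, 2.0, 1.3]
finger_gap: 0.019
gripper_force: 30.0
```

```bash
python3 arc.py .4617 -.1011 .6 .1 .034
```

```text
p [ 0.4287 -0.0943  0.0996] ang 168.4 r 0.0337 Fresist -1.55 Frad 3.91 [-3.5  2.3  2.6] sd [0.5 0.5 0.8] t 30.9
0.0004 0.0034 0.0001; 0.0001 0.0068 0.0002; -0.0004 0.0101 0.0004; -0.0014 0.0134 0.0005; -0.0026 0.0165 0.0006; -0.0041 0.0196 0.0007;
```

Request:
move_arm(
  deltas="255 0.0006 0.0034 0.0001 0 0 0;255 0.0003 0.0068 0.0002 0 0 0;255 -0.0002 0.0101 0.0003 0 0 0;255 -0.0002 0.0101 0.0003 0 0 0",
)

```text
time_s: 31.45
position: [0.4319, -0.0845, 0.0991]
eef_rot: [[-0.961, 0.276, 0.0], [0.276, 0.961, 0.0], [-0.0, 0.0, -1.0]]
force: [0.3, 1.6, 2.6]
finger_gap: 0.0193
gripper_force: 30.0
```

```bash
python3 arc.py .4617 -.1011 .6 .1 .034
```

```text
p [ 0.4318 -0.0847  0.0991] ang 151.2 r 0.0341 Fresist -1.65 Frad 0.01 [0.8 1.5 1.9] sd [0.4 0.5 0.4] t 31.6
-0.001 0.0033 0.0001; -0.0022 0.0064 0.0002; -0.0038 0.0094 0.0004; -0.0056 0.0123 0.0005; -0.0077 0.015 0.0006; -0.0101 0.0174 0.0007;
```

Request:
move_arm(
  deltas="255 -0.001 0.0033 0.0001 0 0 0;255 -0.0022 0.0064 0.0002 0 0 0;255 -0.0038 0.0094 0.0004 0 0 0;255 -0.0038 0.0094 0.0004 0 0 0",
)

```text
time_s: 32.15
position: [0.4379, -0.0767, 0.0989]
eef_rot: [[-0.961, 0.276, -0.001], [0.276, 0.961, -0.0], [0.001, -0.0, -1.0]]
force: [-5.7, 0.4, 7.7]
finger_gap: 0.0196
gripper_force: 30.0
```

```bash
python3 arc.py .4617 -.1011 .6 .1 .034
```

```text
p [ 0.4379 -0.0767  0.0989] ang 134.3 r 0.0341 Fresist 2.85 Frad 3.71 [-4.6  0.7  7.6] sd [0.9 0.3 0.4] t 32.3
-0.0019 0.0028 0.0001; -0.004 0.0055 0.0002; -0.0064 0.0079 0.0004; -0.009 0.0101 0.0005; -0.0118 0.012 0.0006; -0.0148 0.0137 0.0007;
```

Request:
move_arm(
  deltas="255 -0.0008 0.0015 -0.0003 0 0 0;255 -0.0017 0.0029 -0.0003 0 0 0;255 -0.0017 0.0029 -0.0003 0 0 0",
)

```text
time_s: 32.72
position: [0.4401, -0.0746, 0.0989]
eef_rot: [[-0.961, 0.276, -0.001], [0.276, 0.961, -0.001], [0.001, -0.001, -1.0]]
force: [-4.8, -2.6, 5.7]
finger_gap: 0.0193
gripper_force: 30.0
```

```bash
python3 arc.py .4617 -.1011 .2 .05 .0343
```

```text
p [ 0.4401 -0.0746  0.099 ] ang 129.1 r 0.0342 Fresist 4.44 Frad 1.77 [-4.6 -1.4  5. ] sd [0.3 0.8 0.6] t 32.88
-0.0009 0.0014 0.0001; -0.002 0.0028 0.0001; -0.0032 0.004 0.0002; -0.0044 0.0053 0.0002;
```

Request:
move_arm(
  deltas="255 -0.0004 0.0006 0 0 0 0;255 -0.0008 0.0011 0 0 0 0;255 -0.0008 0.0011 0 0 0 0",
)

```text
time_s: 33.3
position: [0.4411, -0.0738, 0.0989]
eef_rot: [[-0.961, 0.276, -0.001], [0.276, 0.961, -0.001], [0.001, -0.001, -1.0]]
force: [-5.4, -3.1, 6.5]
finger_gap: 0.0191
gripper_force: 30.0
```

```bash
python3 arc.py .4617 -.1011 0 .05 .0343
```

```text
p [ 0.4411 -0.0738  0.0989] ang 127.1 r 0.0342 Fresist 6.35 Frad 1.38 [-5.9 -2.7  5.6] sd [0.7 0.2 0.6] t 33.45
```

Nut D is tight. All four nuts got stiff at nearly the same angle (about 2.7–2.9 rad of turn), so the lands are level with each other. I'll release and back off.

Request:
move_arm(
  deltas="80 0 0 0 0 0 0;80 0 0 0 0 0 0;80 0 0 0 0 0 0;80 0 0 -0.03 0 0 0;80 0 0 -0.08 0 0 0;80 0 0 -0.14 0 0 0;80 0 0 -0.14 0 0 0;80 0 0 -0.14 0 0 0;80 0 0 -0.14 0 0 0",
)

```text
time_s: 34.62
position: [0.4411, -0.0735, 0.2375]
eef_rot: [[-0.961, 0.276, -0.002], [0.276, 0.961, 0.0], [0.002, -0.0, -1.0]]
force: [1.1, 0.0, -0.7]
finger_gap: 0.0639
gripper_force: 0.0
```

```bash
python3 - <<'E'
from station import readout, vision, workorder
s=readout.state();print(s["position"],s["force"],s["finger_gap"],s["time_s"])
print(workorder.sign_off())
E
```

```text
[ 0.44106561 -0.07354005  0.23750073] [ 1.13909659  0.01351711 -0.68311791] 0.06386604355248748 34.625
the job is handed in; nothing more can be done
None
```

I tightened all four lever nuts clockwise in cross order to about 5.7, 4.8, 5.6 and 6.4 N at the knobs (the last slightly over the 4–6 N range), moved the arm clear and handed the job in at 34.6 s; no verdict came back, and I did not re-feel the nuts or check the plate's level afterwards.

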